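Uncover the ball stake and balance a spoon blank on it

ROBOT

A 7-joint arm with a two-finger parallel gripper is mounted at the origin on the work surface. World frame = base frame: x ahead of the robot, y to its left, z up, the work surface at z = 0. Lengths are in m, angles in rad, forces in N, time in s.
With the tool pointing down it reaches from about 0.4 to 0.85 m from the base axis. Payload 4.5 kg.
Tool frame: the origin (TCP) lies between the finger pads; the fingertips stand 11 mm ahead of it and the grasp point (between the pads) lies 8 mm behind it; z points along the fingers, y is the line along which they close (so a half turn about z gives the same grasp; the last joint's range is limited). The gripper opens to 88 mm and grips with 3 to 60 N. Pads are 18 mm wide; open, the fingers measure 123 mm over their backs; the gripper's body (75 mm by 187 mm) begins 45 mm behind the grasp point.
Start: joints at [0.034, 0.689, -0.195, 1.565, 0.157, 0.902, -0.215], TCP at [0.625, 0, 0.25] pointing down, gripper open.
Joint ranges: [-3.01, 3.01], [-0.46, 2.08], [-1.47, 1.51], [0.13, 2.56], [-1, 4.14], [0.04, 2.09], [-2.66, 2.66]. Speed limits (rad/s): [2.57, 2.57, 3.14, 3.14, 3.14, 3.14, 3.14].

INTERFACE

Orientations are given as a unit quaternion [w, x, y, z].
In Python, from rig import r, get_image, ticket gives the robot as it stands.
- The arm moves only by the tool apply_moves, never from a script. Its argument "deltas" is a list of rows, each a list of 6 numbers: the shift along the tool's x, y, z in units of 50 mm (1.0 is 50 mm), then the turn, a rotation vector about the tool's x, y, z in units of 0.12 rad (1.0 is 0.12 rad). In form: [[x, y, z, wx, wy, wz], ...]. A call has 1 to 5 rows; each row shifts and turns the commanded pose from where the row before left it, along the tool's axes as they then stand; what a row does not reach is not made up. A row lasts 1/8 s, in which the tool goes at most 62.5 mm and 10.7 degrees, less where a joint would pass 70% of its speed; a pose out of reach is approached as far as the arm can. A call with a number of a shift or a turn outside -1 to 1 is refused whole. A call with a gripper value outside its range is refused whole. "jaw" is the finger opening in mm, from 0 to 88.1, set as the call begins (left out, the last holds). The fingers move at their own pace and stop on an object; "squeeze" is the grip in N (left out, the last holds). Time passes only in rows, so rows that do not move let the fingers close. It gives the time, the measured TCP pose, the force, the opening and the grip force at its end, in the units of the state.
- r.get_obs(): the state, without advancing time (a new reading comes with each control period).
- get_image(name): name is "scene" or "side" or "wrist"; returns a dict with "pixels" (420x560x3 uint8, red, green, blue), "mtx" (3x3 intrinsics, pixels), "cam_to_world" (4x4, takes a point from camera to world coordinates). Camera axes: x right, y up, looking along -z (the intrinsics and any distortion apply to the point x, -y, -z); pixel columns grow to the right and rows downward; lengths in m; the calibration is good to about 2 mm. A picture is of the moment at which its call begins. There is no depth.
- ticket.finish_job(): hands the job in; it is judged then, once.
The state is a dict: "time": time; "joints": joint angles; "joint_velocities": joint speeds; "effort": joint torques, N m; "tcp_pos": TCP position; "eef_rot": TCP orientation; "ft_force": force on the tool from outside, world axes, zero at the start; "wrist_torque": the same for the moment, N m; "width": finger opening in m; "finger_force": force on a finger pad.
Only numpy, scipy, OpenCV 4.12 (cv2) and the standard library are available. Lean on these libraries where they do the work, as an engineer would, in place of code of your own. Each camera call takes 0.05 s, during which the arm holds its last target. There are 200 camera calls.

TASK

Lift the turned wooden cover off the ball stake and stand it mouth down on the bench over the small cover, so that the two are nested, big over small. Then balance the brass spoon blank on the very top of the bare steel ball, scribed line up, roughly level and at rest, and let go. Leave the graver, hammer and jar where they are.

Things in the scene. Friction and masses are not known exactly. Their poses are not given: they have to be found in the camera images.
- ball_stake: Silversmith's ball stake fixed to the bench: polished steel ball of 100 mm diameter on a short neck on a 100 x 100 x 26 mm dark wooden block. Ball centre 80 mm and top 130 mm above the bench. Hidden at the start under the large cover. Origin: centre of the block's underside, z up.
- crown (a point): Topmost point of the steel ball, 130 mm above the bench.
- flat_stake: The other stake, fixed: flat round steel face of 90 mm diameter, 115 mm above the bench, on the same kind of wooden block. Not used. Origin: centre of the block's underside.
- ball_cover: Large turned wooden cover, a cup mouth down: outside diameter 116 mm, wall 4 mm, 77 mm high, inside 72 mm deep. On top an upright cylindrical knob, 30 mm diameter, 30 mm tall (77 to 107 mm above the rim). At the start its inner roof rests on the ball. About 140 g. Origin: centre of the mouth (rim plane), z towards the knob.
- cover_knob (a point): Point on the axis of the large cover's knob, 99 mm above the rim and 8 mm below the knob's top.
- small_cover: Small turned wooden cover, loose, standing mouth down on the bench: outside diameter 84 mm, 45 mm high plus a knob of 24 mm diameter and 20 mm height (65 mm in all). Fits inside the large cover with 12 mm play all round. Origin: centre of its mouth, on the bench, z up.
- blank: Flat brass spoon blank on the bench, 10 mm thick, 192 mm long, about 420 g: disc of 54 mm diameter with a straight stem 20 mm wide. A dark line scribed across the stem marks the balance point (centre of mass). Origin: underside, straight below the balance point; x along the stem away from the disc, z up. Disc centre at x = -52 mm, stem end at x = +113 mm.
- graver: Bystander, loose: hand graver, bulbous wooden handle and steel shaft, about 130 mm long, lying between the two stakes. Origin: on the bench below it.
- hammer: Bystander, loose: hammer 240 mm long lying on the right of the bench. Origin under its middle.
- jar: Bystander, loose: amber glass jar with steel lid, 60 mm diameter, 80 mm high, on the left of the bench. Origin: centre of its underside.
There are look-alikes about, which are no part of the job. Leave any turquoise look-alike of the small_cover alone.

How it is judged:
By the outcome, as a careful person would: the job done as asked, in the order asked, and still so for the second after the job is handed in, with the robot touching nothing.
It also fails if it takes over 53 s, if anything falls off the work surface, if the arm or the gripper's body presses on something with over 40 N, if the wrist force passes 120 N, or if a joint passes its speed limit or range.

## Working session

There is one attempt and no reset: what is moved stays moved. The work goes in short steps, Python scripts to look and compute and a tool call to move; the robot and the scene stay as the last step left them, time stands still between calls to the robot, and variables do not carry over. Pictures are saved under pics/ and viewed, at most 14 in all, crops included, and the job is handed in when it is done.

Besides the shell and the picture viewer there is one more tool, called after ">>>" in YAML: its name, and indented under it one key for each argument. apply_moves: Moves the arm, as the interface text tells. Shifts and turns lie within -1 to 1; 1 stands for 50 mm of shift or 0.12 rad of turn. Its arguments: {"type":"object","properties":{"deltas":{"type":"array","items":{"type":"array","items":{"type":"number"}}},"jaw":{"type":"number"},"squeeze":{"type":"number"}},"required":["deltas"]}

```bash
mkdir -p pics; ls
cat > h.py <<'E'
import numpy as np, cv2
from rig import r, get_image, ticket
def snap(n,f):
    d=get_image(n); cv2.imwrite(f'pics/{f}.png',d['pixels'][:,:,::-1]); np.savez(f'pics/{f}.npz',K=d['mtx'],T=d['cam_to_world'],p=d['pixels']); return d
def load(f): return np.load(f'pics/{f}.npz')
def ray(f,u,v):
    d=load(f); K,T=d['K'],d['T']; a=np.linalg.solve(K,[u,v,1.]); w=T[:3,:3]@np.array([a[0],-a[1],-a[2]]); return T[:3,3],w/np.linalg.norm(w)
def atz(f,u,v,z):
    o,w=ray(f,u,v); return o+w*(z-o[2])/w[2]
def tri(*obs):
    A=np.zeros((3,3));b=np.zeros(3);R=[ray(*o) for o in obs]
    for o,w in R:
        P=np.eye(3)-np.outer(w,w);A+=P;b+=P@o
    x=np.linalg.solve(A,b); return x,[np.linalg.norm(np.cross(x-o,w)) for o,w in R]
def proj(f,X):
    d=load(f);K,T=d['K'],d['T'];c=np.linalg.inv(T)@np.append(X,1);q=K@np.array([c[0],-c[1],-c[2]]);return q[:2]/q[2]
E
python3 - <<'E'
from h import *
ims=[snap(n,n+'0')['pixels'] for n in('scene','side','wrist')]
o=r.get_obs();print(o)
m=np.zeros((840,1120,3),np.uint8)
for i,p in enumerate(ims): m[(i//2)*420:(i//2)*420+420,(i%2)*560:(i%2)*560+560]=p
cv2.imwrite('pics/all0.png',cv2.resize(m,(800,600),interpolation=cv2.INTER_AREA)[:,:,::-1])
for n in('scene0','side0','wrist0'): print(load(n)['K'].round(1).tolist(),load(n)['T'].round(3).tolist())
E
```

```text
pics
{'time': 0.15, 'joints': array([ 0.03380665,  0.68975945, -0.19453006,  1.56606254,  0.15729289,
        0.90248219, -0.21510744]), 'joint_velocities': array([-0.0006153 , -0.00195848,  0.00032431, -0.00476948, -0.0003928 ,
        0.0010689 , -0.00050853]), 'effort': array([-1.46674727e-03, -5.27863634e+01, -1.26819178e+00, -1.53587687e+01,
       -5.24473807e-02,  3.92338901e-03,  1.12435155e-04]), 'tcp_pos': array([ 6.24560815e-01, -3.37213183e-05,  2.49125564e-01]), 'eef_rot': array([-4.35073903e-04,  7.07091182e-01,  7.07122071e-01, -4.98517343e-04]), 'ft_force': array([-0.33548021, -0.14541234,  0.37919422]), 'wrist_torque': array([-0.00351564,  0.00924135, -0.02186817]), 'finger_force': 0.0, 'width': 0.087991646305294}
[[503.4, 0.0, 268.7], [0.0, 503.4, 206.6], [0.0, 0.0, 1.0]] [[0.543, -0.547, 0.637, 1.184], [0.84, 0.367, -0.401, -0.431], [-0.014, 0.752, 0.659, 0.845], [0.0, 0.0, 0.0, 1.0]]
[[524.5, 0.0, 281.2], [0.0, 524.5, 210.6], [0.0, 0.0, 1.0]] [[0.966, 0.14, -0.216, 0.169], [-0.257, 0.47, -0.845, -1.165], [-0.017, 0.872, 0.49, 0.826], [0.0, 0.0, 0.0, 1.0]]
[[341.4, 0.0, 285.6], [0.0, 341.4, 206.0], [0.0, 0.0, 1.0]] [[1.0, -0.002, 0.0, 0.625], [0.002, 0.948, 0.318, 0.083], [-0.001, -0.318, 0.948, 0.385], [0.0, 0.0, 0.0, 1.0]]
```

View pics/all0.png

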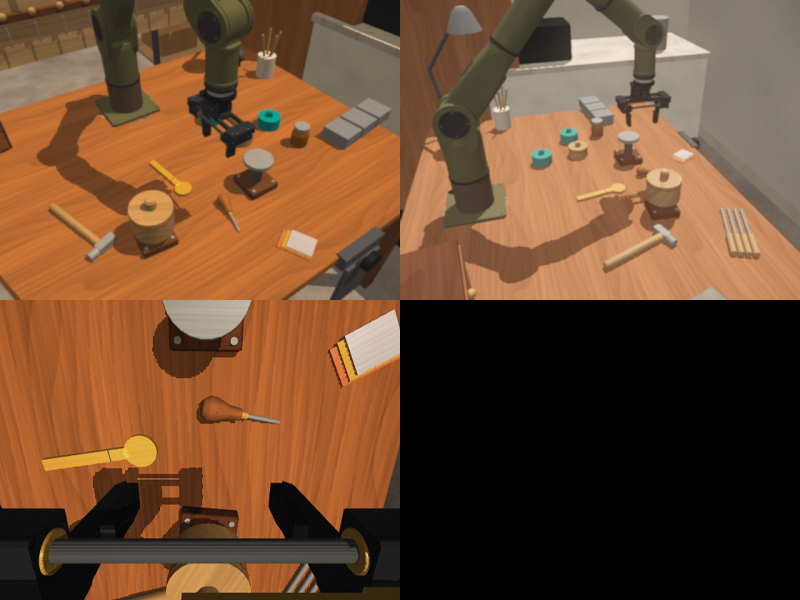

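The montage shows the large cover on the ball stake (scene ≈ (150,215), side ≈ (663,188)). The blank is at scene (172,178), and the wooden small cover at side (578,149), between two turquoise look-alikes. I'll enlarge these.

Run:
```python
from h import *
a=cv2.imread('pics/side0.png')[150:330,170:430]; cv2.imwrite('pics/sc.png',cv2.resize(a,None,fx=3,fy=3,interpolation=cv2.INTER_CUBIC))
a=cv2.imread('pics/scene0.png')[200:370,150:400]; cv2.imwrite('pics/cc.png',cv2.resize(a,None,fx=3,fy=3,interpolation=cv2.INTER_CUBIC))
```

```text
(no output)
```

View pics/sc.png

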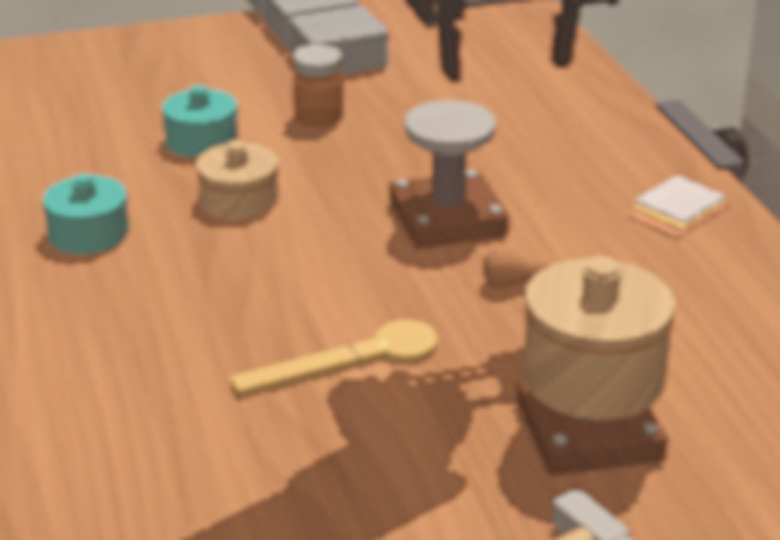

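View pics/cc.png

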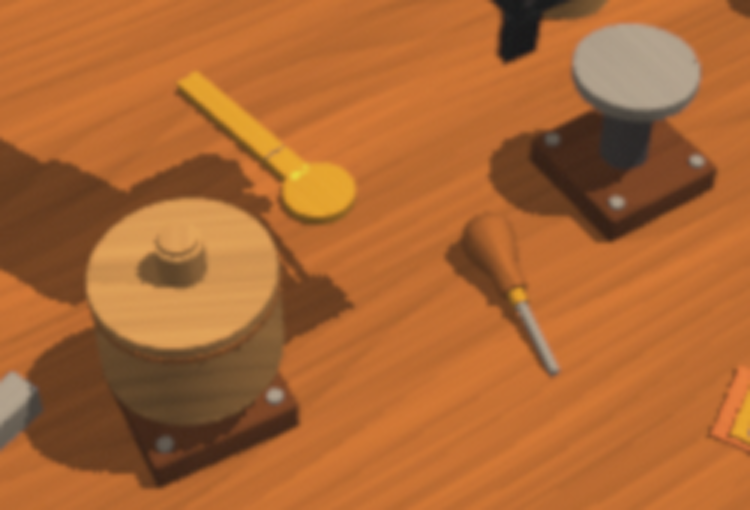

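Side crop: big knob top (602,267), small wooden cover's knob top (236,147), scribed line (354,351), disc (407,339). Scene crop: big knob top (179,238), line (273,152), disc (318,190).

Run:
```python
from h import *
S=lambda u,v:('side0',(u-1)/3+170,(v-1)/3+150)
C=lambda u,v:('scene0',(u-1)/3+150,(v-1)/3+200)
for n,s,c in [('bigknobtop',(602,267),(179,238)),('line',(354,350),(273,152)),('disc',(407,338),(318,190)),('stemend',(236,380),(188,80)),('flatface',(450,123),(636,68))]:
    print(n,*[np.round(x,4) for x in tri(S(*s),C(*c))])
print('smallknob',atz(*S(236,147),.065), 'roof', atz(*S(237,165),.045))
print('big@.165',atz(*S(602,267),.165),atz(*C(179,238),.165))
print('line@.01',atz(*S(354,350),.01),atz(*C(273,152),.01))
print('wrist line', atz('wrist0',109*1.4,(455-300)*1.4,.01), 'disc',atz('wrist0',140*1.4,151*1.4,.01))
```

```text
bigknobtop [ 0.6283 -0.2084  0.1619] [0.0004 0.0004]
line [ 0.4676 -0.0578  0.0105] [0.0009 0.0009]
disc [ 0.519  -0.0495  0.0084] [0.0002 0.0002]
stemend [ 0.3581 -0.0727  0.0095] [0.0021 0.0021]
flatface [0.626  0.154  0.1103] [0.0001 0.0001]
smallknob [0.42662247 0.24982778 0.065     ] roof [0.4262691  0.24770088 0.045     ]
big@.165 [ 0.62617792 -0.21351787  0.165     ] [ 0.63050251 -0.20915071  0.165     ]
line@.01 [ 0.46759764 -0.05588693  0.01      ] [ 0.46805244 -0.05838434  0.01      ]
wrist line [ 0.46949063 -0.05659126  0.01      ] disc [ 0.52091909 -0.04951706  0.01      ]
```

Knob top, blank (z ≈ 10 mm) and flat face agree with the text. I'll move to a spot where the wrist camera sees the knob and the scene camera sees the small cover.

>>> apply_moves:
  deltas:
    - [-1,0,-0.3,0,0,0]
    - [-1,0,-0.3,0,0,0]
    - [-1,0,-0.2,0,0,0]
    - [-1,0,-0.2,0,0,0]
    - [-1,0,0,0,0,0]

```text
time: 0.78
tcp_pos: [0.6252, -0.2516, 0.3005]
eef_rot: [0.001, 0.707, 0.707, 0.0]
ft_force: [1.1, 0.7, -0.2]
width: 0.0883
finger_force: 0.0
```

>>> apply_moves:
  deltas:
    - [-1,0,0,0,0,0]
    - [0,0,0,0,0,0]
    - [0,0,0,0,0,0]

```text
time: 1.15
tcp_pos: [0.625, -0.2989, 0.2992]
eef_rot: [-0.001, 0.707, 0.707, 0.0]
ft_force: [1.1, 0.6, -0.0]
width: 0.0883
finger_force: 0.0
```

Run:
```python
from h import *
w=snap('wrist','wrist1')['pixels']; s=snap('scene','scene1')['pixels']
print(r.get_obs()['tcp_pos'],r.get_obs()['time'])
u,v=map(int,proj('scene1',[.427,.249,.04]));print(u,v,proj('wrist1',[.628,-.21,.165]))
y0,x0=max(0,v-70),max(0,u-70)
a=cv2.resize(s[y0:y0+140,x0:x0+140],(420,420),interpolation=cv2.INTER_CUBIC);print(x0,y0)
b=cv2.resize(w[:,100:480],(380,420))
cv2.imwrite('pics/m1.png',np.hstack([a,b])[:,:,::-1])
```

```text
[ 0.62553314 -0.29763971  0.29962588] 1.25
335 184 [288.5548852   83.76518414]
265 114
```

View pics/m1.png

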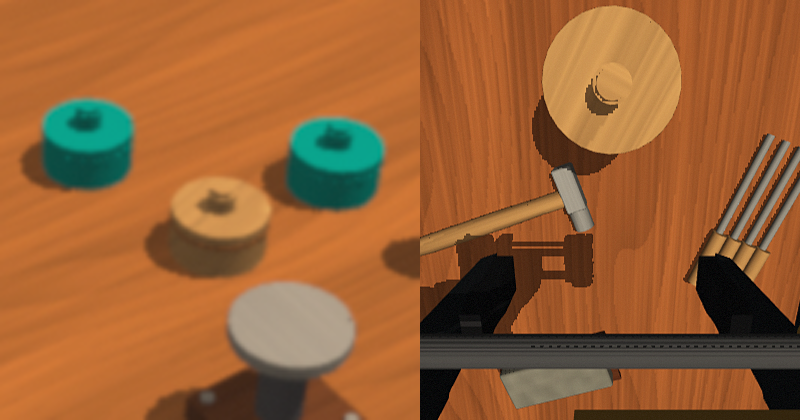

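Wrist view: knob top at (293,80). Scene crop: small wooden cover's knob top at (219,196), turquoise knobs at (88,113) and (335,130).

Run:
```python
from h import *
S=lambda u,v:('side0',(u-1)/3+170,(v-1)/3+150)
C0=lambda u,v:('scene0',(u-1)/3+150,(v-1)/3+200)
C=lambda u,v:('scene1',(u-1)/3+265,(v-1)/3+114)
print('big',tri(S(602,267),C0(179,238),('wrist1',293,80)))
print('big@.165',atz('wrist1',293,80,.165))
for n,s,c in [('small',(236,147),(219,195)),('roof',(237,163),(220,207)),('tq1',(198,92),(335,128)),('tq2',(84,181),(88,112))]: print(n,tri(S(*s),C(*c)))
```

```text
big (array([ 0.62957008, -0.20788684,  0.16191903]), [np.float64(0.0010636465878019305), np.float64(0.001317488677382995), np.float64(0.0018888589677550944)])
big@.165 [ 0.63128973 -0.20735725  0.165     ]
small (array([0.42849431, 0.25296729, 0.06037326]), [np.float64(0.002796916893642158), np.float64(0.0027969168936422635)])
roof (array([0.42792358, 0.25554216, 0.0427618 ]), [np.float64(0.0002450383994116653), np.float64(0.00024503839941168715)])
tq1 (array([0.4139037 , 0.39495326, 0.06139688]), [np.float64(0.0005811270572563738), np.float64(0.0005811270572561823)])
tq2 (array([0.26768949, 0.23079704, 0.05911824]), [np.float64(0.0013402673908993123), np.float64(0.0013402673908993505)])
```

>>> apply_moves:
  deltas:
    - [0.9,0.05,0,0,0,0]
    - [0.93,0.04,0.5,0,0,0]
    - [0,0,0.9,0,0,0]
    - [0,0,0.8,0,0,0]
    - [0,0,0.4,0,0,0]

```text
time: 1.88
tcp_pos: [0.6286, -0.2059, 0.1676]
eef_rot: [-0.002, 0.706, 0.708, -0.001]
ft_force: [0.4, 0.1, -0.1]
width: 0.0878
finger_force: 0.0
```

>>> apply_moves:
  deltas:
    - [0,0,0.2,0,0,0]
    - [0,0,0.18,0,0,0]
    - [0,0,0,0,0,0]

```text
time: 2.25
tcp_pos: [0.6296, -0.2081, 0.1508]
eef_rot: [-0.0, 0.707, 0.707, 0.0]
ft_force: [-0.7, 0.2, 0.1]
width: 0.088
finger_force: 0.0
```

>>> apply_moves:
  deltas:
    - [0,0,0,0,0,0]
    - [0,0,0,0,0,0]
    - [0,0,0,0,0,0]
    - [0,0,0,0,0,0]
    - [0,0,0,0,0,0]
  jaw: 10
  squeeze: 15

```text
time: 2.88
tcp_pos: [0.6295, -0.2085, 0.1508]
eef_rot: [0.0, 0.707, 0.707, 0.0]
ft_force: [-0.1, 0.3, 0.2]
width: 0.0406
finger_force: 0.0
```

>>> apply_moves:
  deltas:
    - [0,0,0,0,0,0]
    - [0,0,0,0,0,0]
    - [0,0,0,0,0,0]
    - [0,0,0,0,0,0]
  squeeze: 25

```text
time: 3.38
tcp_pos: [0.6295, -0.2085, 0.1507]
eef_rot: [0.0, 0.707, 0.707, 0.0]
ft_force: [0.5, -0.1, 0.3]
width: 0.0294
finger_force: 25.0
```

Gripped (29.4 mm). Now I'll lift it.

>>> apply_moves:
  deltas:
    - [0,0,-0.2,0,0,0]
    - [0,0,-0.5,0,0,0]
    - [0,0,-0.7,0,0,0]
    - [0,0,-0.7,0,0,0]
    - [0,0,-0.3,0,0,0]

```text
time: 4.0
tcp_pos: [0.6304, -0.2087, 0.2733]
eef_rot: [0.002, 0.707, 0.707, 0.001]
ft_force: [-0.6, -0.2, 0.1]
width: 0.0296
finger_force: 25.0
```

Run:
```python
from h import *
a=snap('side','side2')['pixels'];b=snap('scene','scene2')['pixels'];print(r.get_obs()['ft_force'],r.get_obs()['tcp_pos'])
for f in('side2','scene2'):print(proj(f,[.629,-.209,.08]),proj(f,[.629,-.209,.25]))
def crop(f,im):
    u,v=map(int,proj(f,[.629,-.209,.13]));x,y=u-65,v-90;print(f,x,y);return cv2.resize(im[y:y+195,x:x+130],None,fx=3,fy=3,interpolation=cv2.INTER_CUBIC)
cv2.imwrite('pics/m2.png',np.hstack([crop('side2',a),crop('scene2',b)])[:,:,::-1])
```

```text
[-0.4532065   0.02852923 -0.75273798] [ 0.63028117 -0.20865962  0.27240344]
[368.34143748 267.15777624] [373.18394632 205.75101898]
[213.18133779 308.19673588] [204.28175878 244.65012428]
side2 304 159
scene2 145 201
```

View pics/m2.png

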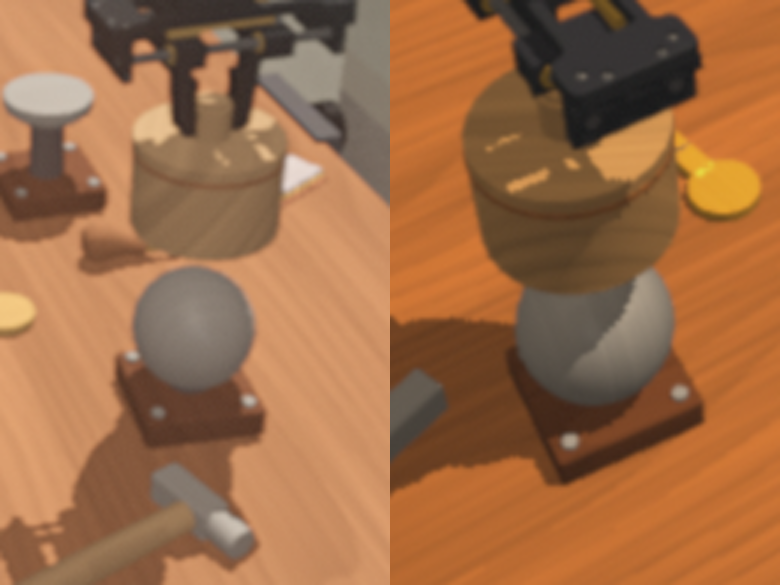

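The cover is off and level, and the ball is bare, at side crop centre about (194,328). Carrying the cover over to the small one.

>>> apply_moves:
  deltas:
    - [0.5,-0.2,0,0,0,0]
    - [0.9,-0.4,0,0,0,0]
    - [0.9,-0.4,0,0,0,0]
    - [0.9,-0.4,0,0,0,0]
    - [0.9,-0.4,0,0,0,0]

```text
time: 4.72
tcp_pos: [0.5377, -0.0022, 0.2692]
eef_rot: [-0.001, 0.707, 0.707, -0.001]
ft_force: [-0.4, 0.4, -0.4]
width: 0.0291
finger_force: 25.0
```

>>> apply_moves:
  deltas:
    - [0.9,-0.4,0,0,0,0]
    - [0.9,-0.4,0,0,0,0]
    - [0.9,-0.4,0,0,0,0]
    - [0.9,-0.4,0,0,0,0]
    - [0.9,-0.4,0,0,0,0]

```text
time: 5.35
tcp_pos: [0.438, 0.2223, 0.2695]
eef_rot: [-0.0, 0.707, 0.707, -0.001]
ft_force: [0.0, 0.4, -1.3]
width: 0.0292
finger_force: 25.0
```

>>> apply_moves:
  deltas:
    - [0.5,-0.2,0,0,0,0]
    - [0.1,-0.03,0,0,0,0]
    - [0,0,0,0,0,0]
    - [0,0,0,0,0,0]

```text
time: 5.85
tcp_pos: [0.4287, 0.2496, 0.2704]
eef_rot: [0.0, 0.708, 0.706, -0.001]
ft_force: [0.4, -0.8, -1.0]
width: 0.0294
finger_force: 25.0
```

Run:
```python
from h import *
a=snap('side','side3')['pixels'];b=snap('scene','scene3')['pixels'];print(r.get_obs()['tcp_pos'],r.get_obs()['time'])
def crop(f,im):
    u,v=map(int,proj(f,[.428,.252,.12]));x,y=u-65,v-80;print(f,x,y);return cv2.resize(im[y:y+195,x:x+130],None,fx=3,fy=3,interpolation=cv2.INTER_CUBIC)
cv2.imwrite('pics/m3.png',np.hstack([crop('side3',a),crop('scene3',b)])[:,:,::-1])
# ball circle by Hough in side3/scene3
for f,im in(('side3',a),('scene3',b)):
    u,v=proj(f,[.629,-.209,.08]);x,y=int(u)-45,int(v)-45
    g=cv2.resize(cv2.cvtColor(im[y:y+90,x:x+90],cv2.COLOR_RGB2GRAY),None,fx=4,fy=4,interpolation=cv2.INTER_CUBIC)
    c=cv2.HoughCircles(g,cv2.HOUGH_GRADIENT,1,200,param1=100,param2=20,minRadius=60,maxRadius=130)
    print(f,None if c is None else (c[0,0]/4+[x,y,0]))
    cv2.imwrite(f'pics/ball_{f}.png',cv2.resize(im[y:y+90,x:x+90],None,fx=4,fy=4,interpolation=cv2.INTER_CUBIC)[:,:,::-1])
    print(x,y)
```

```text
[0.42862009 0.25005589 0.27058719] 5.95
side3 182 102
scene3 274 78
side3 None
323 222
scene3 None
168 263
```

View pics/m3.png

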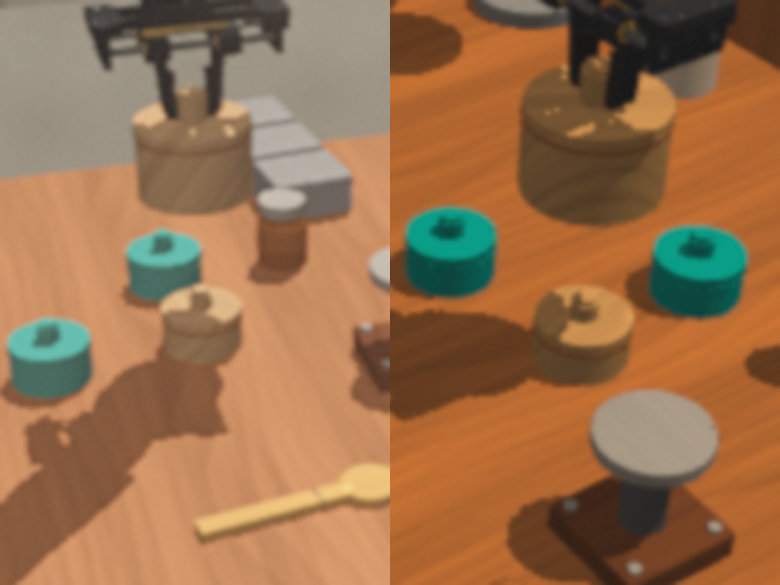

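The large cover hangs level above the small one. I'll check the alignment from the roof centres: side (193,122) and (201,304), scene crop (207,108) and (193,318).

Run:
```python
from h import *
S=lambda u,v:('side3',(u-1)/3+182,(v-1)/3+102)
C=lambda u,v:('scene3',(u-1)/3+274,(v-1)/3+78)
print(tri(S(193,121),C(207,107)),tri(S(201,304),C(193,317)))
# ball: search circle projected outline maximizing gradient
from scipy.optimize import minimize
d={f:load(f) for f in('side3','scene3')}
G={}
for f in d:
    g=cv2.GaussianBlur(d[f]['p'],(0,0),1.0).astype(float); G[f]=sum(np.hypot(cv2.Sobel(g[:,:,k],-1,1,0),cv2.Sobel(g[:,:,k],-1,0,1)) for k in range(3))
def outline(f,c,R=.05):
    o=d[f]['T'][:3,3];n=c-o;D=np.linalg.norm(n);n/=D
    a=np.cross(n,[0,0,1]);a/=np.linalg.norm(a);b=np.cross(a,n)
    t=np.radians(np.arange(-30,211,4));m=c-n*R*R/D;rr=R*np.sqrt(1-(R/D)**2)
    P=m+rr*(np.cos(t)[:,None]*a+np.sin(t)[:,None]*b)
    return np.array([proj(f,p) for p in P],np.float32)
def cost(c,fs):
    s=0
    for f in fs:
        q=outline(f,np.array(c));s-=np.minimum(cv2.remap(G[f].astype(np.float32),q[:,0:1],q[:,1:2],cv2.INTER_LINEAR),250).mean()
    return s
res=[]
for x in np.arange(.617,.644,.003):
  for y in np.arange(-.221,-.194,.003):
    for z in (.074,.077,.08): res.append((cost([x,y,z],d),x,y,z))
m=minimize(cost,min(res)[1:],args=(list(d),),method='Nelder-Mead',options=dict(initial_simplex=np.array(min(res)[1:])+np.vstack([np.zeros(3),.003*np.eye(3)])))
print(m.x,m.fun)
for f in d:
    m2=minimize(lambda p:cost([p[0],p[1],.08],[f]),m.x[:2],method='Nelder-Mead',options=dict(initial_simplex=m.x[:2]+np.vstack([np.zeros(2),.003*np.eye(2)])));print(f,m2.x,m2.fun)
```

```text
(array([0.42929507, 0.24815381, 0.25059462]), [np.float64(0.00222734835060816), np.float64(0.0022273483506081064)]) (array([0.42903408, 0.25508715, 0.04425012]), [np.float64(0.002421434527435975), np.float64(0.0024214345274362003)])
[ 0.62814169 -0.20902386  0.07867288] -476.6982421875
side3 [ 0.62719012 -0.21118086] -233.84515380859375
scene3 [ 0.62845171 -0.20920142] -242.73544311523438
```

Cover moves 3 mm in +y, then down. The ball centre fits at (0.628, -0.209), matching the knob axis.

>>> apply_moves:
  deltas:
    - [0.07,0,0.3,0,0,0]
    - [0,0,0.8,0,0,0]
    - [0,0,0.5,0,0,0]
    - [0,0,0.5,0,0,0]
    - [0,0,0.5,0,0,0]

```text
time: 6.58
tcp_pos: [0.4287, 0.2544, 0.14]
eef_rot: [0.0, 0.708, 0.707, 0.0]
ft_force: [-0.8, -0.9, -1.2]
width: 0.0292
finger_force: 25.0
```

>>> apply_moves:
  deltas:
    - [0,0,0.4,0,0,0]
    - [0,0,0.3,0,0,0]
    - [0,0,0.15,0,0,0]
    - [0,0,0,0,0,0]

```text
time: 7.08
tcp_pos: [0.4281, 0.2549, 0.0981]
eef_rot: [0.0, 0.707, 0.707, -0.0]
ft_force: [0.3, 0.2, -1.2]
width: 0.0293
finger_force: 25.0
```

>>> apply_moves:
  deltas:
    - [0,0,0.04,0,0,0]
    - [0,0,0.04,0,0,0]
    - [0,0,0,0,0,0]

```text
time: 7.45
tcp_pos: [0.4281, 0.2551, 0.0944]
eef_rot: [0.0, 0.707, 0.707, 0.0]
ft_force: [-0.6, -0.2, -1.8]
width: 0.0296
finger_force: 25.0
```

>>> apply_moves:
  deltas:
    - [0,0,0.03,0,0,0]
    - [0,0,0,0,0,0]

```text
time: 7.7
tcp_pos: [0.4282, 0.2551, 0.0928]
eef_rot: [0.0, 0.707, 0.707, 0.0]
ft_force: [0.3, 0.6, -0.1]
width: 0.0292
finger_force: 25.0
```

>>> apply_moves:
  deltas:
    - [0,0,0.03,0,0,0]
    - [0,0,0,0,0,0]

```text
time: 7.95
tcp_pos: [0.4284, 0.2551, 0.0926]
eef_rot: [0.0, 0.707, 0.707, 0.001]
ft_force: [-0.7, -1.2, 14.6]
width: 0.0294
finger_force: 25.0
```

The rim is on the bench (14.6 N at the expected height). Releasing and rising.

>>> apply_moves:
  deltas:
    - [0,0,-0.03,0,0,0]
    - [0,0,0,0,0,0]
    - [0,0,0,0,0,0]
    - [0,0,0,0,0,0]
    - [0,0,0,0,0,0]
  jaw: 88

```text
time: 8.57
tcp_pos: [0.428, 0.255, 0.0926]
eef_rot: [0.0, 0.707, 0.707, -0.0]
ft_force: [-0.5, 0.9, 0.6]
width: 0.0768
finger_force: 0.0
```

>>> apply_moves:
  deltas:
    - [0,0,0,0,0,0]
    - [0,0,-0.4,0,0,0]
    - [0,0,-0.9,0,0,0]
    - [0,0,-0.9,0,0,0]
    - [0,0,-0.5,0,0,0]

```text
time: 9.2
tcp_pos: [0.4285, 0.2553, 0.2299]
eef_rot: [0.0, 0.707, 0.707, 0.001]
ft_force: [0.8, -1.5, -0.2]
width: 0.0882
finger_force: 0.0
```

Now over to the blank, then turn −82° about world z (+1.428 rad about tool z).

>>> apply_moves:
  deltas:
    - [-0.85,0.11,0,0,0,0]
    - [-0.9,0.11,0,0,0,0]
    - [-0.9,0.11,0,0,0,0]
    - [-0.9,0.11,0,0,0,0]
    - [-0.9,0.11,0,0,0,0]

```text
time: 9.82
tcp_pos: [0.4555, 0.031, 0.2278]
eef_rot: [0.0, 0.707, 0.707, 0.0]
ft_force: [0.4, 0.5, -0.5]
width: 0.088
finger_force: 0.0
```

>>> apply_moves:
  deltas:
    - [-0.9,0.11,0,0,0,0]
    - [-0.9,0.13,0,0,0,0]
    - [0,0,0,0,0,0.9]
    - [0,0,0,0,0,1]
    - [0,0,0,0,0,1]

```text
time: 10.45
tcp_pos: [0.4673, -0.0577, 0.2277]
eef_rot: [-0.0, 0.82, 0.572, -0.0]
ft_force: [-0.7, 0.8, -0.9]
width: 0.088
finger_force: 0.0
```

>>> apply_moves:
  deltas:
    - [0,0,0,0,0,1]
    - [0,0,0,0,0,1]
    - [0,0,0,0,0,1]
    - [0,0,0,0,0,1]
    - [0,0,0,0,0,1]

```text
time: 11.08
tcp_pos: [0.4673, -0.0574, 0.2277]
eef_rot: [-0.0, 0.952, 0.305, -0.0]
ft_force: [-0.4, 0.7, -0.6]
width: 0.0881
finger_force: 0.0
```

>>> apply_moves:
  deltas:
    - [0,0,0,0,0,1]
    - [0,0,0,0,0,1]
    - [0,0,0,0,0,1]
    - [0,0,0,0,0,1]
    - [0,0,0,0,0,0]

```text
time: 11.7
tcp_pos: [0.4674, -0.0574, 0.2277]
eef_rot: [0.0, 0.997, 0.072, -0.0]
ft_force: [-0.0, -0.4, 0.6]
width: 0.088
finger_force: 0.0
```

Run:
```python
from h import *
from scipy.spatial.transform import Rotation as Ro
a=snap('side','side4')['pixels'];b=snap('wrist','wrist4')['pixels'];o=r.get_obs();print(o['tcp_pos'],o['joints'].round(2),o['time'])
q=o['eef_rot'];R=Ro.from_quat([q[1],q[2],q[3],q[0]]).as_matrix();print(R.round(3))
t=np.array([.468,-.0573,.013]);print('units',R.T@(t-o['tcp_pos'])/.05)
x0,y0=180,130
m=np.zeros((480,780,3),np.uint8);c=cv2.resize(a[y0:y0+160,x0:x0+130],(390,480),interpolation=cv2.INTER_CUBIC);m[:,:390]=c
m[:420,390:]=cv2.resize(b,(390,292))[:420] if 0 else np.pad(cv2.resize(b,(390,292)),((0,128),(0,0),(0,0)))
cv2.imwrite('pics/m4.png',m[:,:,::-1])
```

```text
[ 0.46744211 -0.05738448  0.22771623] [-0.09  0.54  0.18  2.05 -0.17  0.57 -1.22] 11.8
[[ 0.989  0.145 -0.   ]
 [ 0.145 -0.989  0.   ]
 [-0.    -0.    -1.   ]]
units [ 1.14656038e-02 -1.36941944e-05  4.29432411e+00]
```

View pics/m4.png

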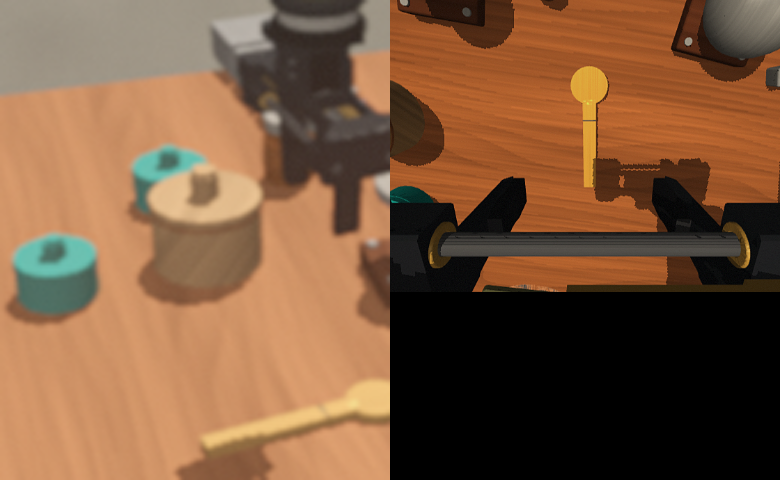

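The cover stands on the bench over the small cover. The wrist view shows the blank aligned with the tool, line at (286,174), disc (286.5,122), stem end (285,269).

Run:
```python
from h import *
p=load('wrist4')['p'].astype(int)
ym=(p[:,:,0]>170)&(p[:,:,1]>120)&(p[:,:,2]<90)
for v in (150,160,190,220,250): 
    c=np.where(ym[v,260:310])[0]+260; print(v,c.min(),c.max(),atz('wrist4',c.mean()+.5,v+.5,.01).round(4))
print('line rows',[(v,p[v,282:290].sum(1).mean().round()) for v in range(166,182)])
for q in ((286,174),(286.5,122),(285,269)): print(atz('wrist4',*q,.01))
```

```text
150 276 295 [ 0.4931 -0.0541  0.01  ]
160 277 295 [ 0.4828 -0.0561  0.01  ]
190 277 295 [ 0.4506 -0.0609  0.01  ]
220 278 295 [ 0.4165 -0.0666  0.01  ]
250 278 290 [ 0.3799 -0.0692  0.01  ]
line rows [(166, np.float64(444.0)), (167, np.float64(448.0)), (168, np.float64(447.0)), (169, np.float64(448.0)), (170, np.float64(447.0)), (171, np.float64(459.0)), (172, np.float64(405.0)), (173, np.float64(246.0)), (174, np.float64(364.0)), (175, np.float64(459.0)), (176, np.float64(447.0)), (177, np.float64(442.0)), (178, np.float64(444.0)), (179, np.float64(444.0)), (180, np.float64(442.0)), (181, np.float64(443.0))]
[ 0.46849418 -0.05773034  0.01      ]
[ 0.52164262 -0.05034455  0.01      ]
[ 0.35645883 -0.07319766  0.01      ]
```

>>> apply_moves:
  deltas:
    - [0.02,0,0.6,0,0,0.1]
    - [0,0,1,0,0,0]
    - [0,0,1,0,0,0]
    - [0,0,0.8,0,0,0]
    - [0,0,0.4,0,0,0]
  jaw: 50

```text
time: 12.42
tcp_pos: [0.4678, -0.0571, 0.0357]
eef_rot: [-0.001, 0.998, 0.066, -0.001]
ft_force: [-0.1, 0.2, 0.9]
width: 0.0499
finger_force: 0.0
```

>>> apply_moves:
  deltas:
    - [0,0,0.25,0,0,0]
    - [0,0,0.13,0,0,0]
    - [0,0,0.08,0,0,0]
    - [0,0,0,0,0,0]
    - [0,0,0,0,0,0]

```text
time: 13.05
tcp_pos: [0.4689, -0.0572, 0.0169]
eef_rot: [-0.0, 0.998, 0.066, -0.0]
ft_force: [-0.4, 0.1, -0.3]
width: 0.0498
finger_force: 0.0
```

>>> apply_moves:
  deltas:
    - [0,0,0.06,0,0,0]
    - [0,0,0,0,0,0]

```text
time: 13.3
tcp_pos: [0.4686, -0.0571, 0.0139]
eef_rot: [-0.0, 0.998, 0.065, -0.0]
ft_force: [0.4, -0.4, -0.8]
width: 0.0501
finger_force: 0.0
```

>>> apply_moves:
  deltas:
    - [0,0,0,0,0,0]
    - [0,0,0,0,0,0]
    - [0,0,0,0,0,0]
    - [0,0,0,0,0,0]
    - [0,0,0,0,0,0]
  jaw: 5
  squeeze: 30

```text
time: 13.92
tcp_pos: [0.4685, -0.0573, 0.0137]
eef_rot: [-0.0, 0.998, 0.065, -0.001]
ft_force: [-1.7, 0.2, 1.0]
width: 0.0194
finger_force: 30.0
```

Gripped (19.4 mm). I'll lift it and measure where the line lies relative to the tool.

>>> apply_moves:
  deltas:
    - [0,0,-0.3,0,0,0]
    - [0,0,-0.8,0,0,0]
    - [0,0,-1,0,0,0]
    - [0,0,-1,0,0,0]
    - [0,0,-1,0,0,0]

```text
time: 14.55
tcp_pos: [0.4678, -0.0568, 0.2198]
eef_rot: [-0.001, 0.998, 0.065, -0.002]
ft_force: [2.7, 0.6, -2.5]
width: 0.0192
finger_force: 29.9
```

>>> apply_moves:
  deltas:
    - [0,0,-0.4,0,0,0]
    - [0,0,0,0,0,0]
    - [0,0,0,0,0,0]

```text
time: 14.92
tcp_pos: [0.4677, -0.0568, 0.2374]
eef_rot: [-0.001, 0.998, 0.066, -0.002]
ft_force: [-0.9, -0.6, -3.4]
width: 0.0199
finger_force: 29.9
```

Run:
```python
from h import *
a=snap('side','side5')['pixels'];b=snap('scene','scene5')['pixels'];o=r.get_obs();print(o['tcp_pos'],o['eef_rot'],o['ft_force'],o['wrist_torque'])
from scipy.spatial.transform import Rotation as Ro
q=o['eef_rot'];R=Ro.from_quat([q[1],q[2],q[3],q[0]]).as_matrix();print(R.round(4))
def crop(f,im):
    u,v=map(int,proj(f,o['tcp_pos']));x,y=u-65,v-65;print(f,x,y);return cv2.resize(im[y:y+130,x:x+130],None,fx=3,fy=3,interpolation=cv2.INTER_CUBIC)
cv2.imwrite('pics/m5.png',np.hstack([crop('side5',a),crop('scene5',b)])[:,:,::-1])
```

```text
[ 0.46775725 -0.05706335  0.23730239] [-6.78052383e-04  9.97862979e-01  6.53023114e-02 -2.15028682e-03] [ 0.18139072 -0.62661638 -3.921274  ] [ 0.07073697  0.07077247 -0.02023279]
[[ 0.9915  0.1303 -0.0044]
 [ 0.1303 -0.9915  0.0011]
 [-0.0042 -0.0016 -1.    ]]
side5 221 125
scene5 170 105
```

View pics/m5.png

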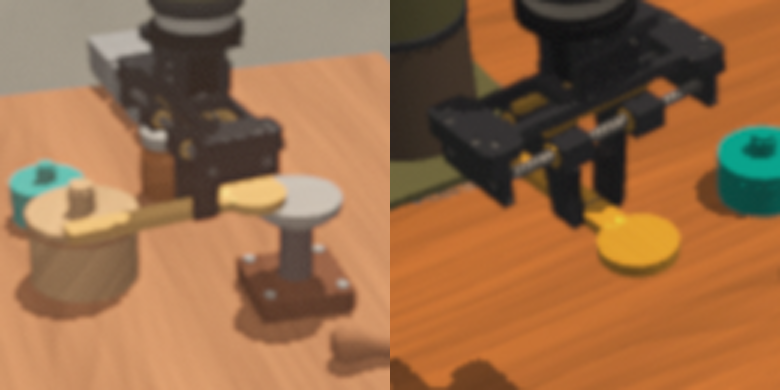

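The blank is held about level, with the line hidden by the fingers. Disc top centre is at side crop (253,192) and scene crop (249,240).

Run:
```python
from h import *
print(tri(('side5',252/3+221,191/3+125),('scene5',248/3+170,239/3+105)))
print('stem end at side', atz('side5',66/3+221,231/3+125,.2336), 'disc side/scene@z',atz('side5',252/3+221,191/3+125,.2336),atz('scene5',248/3+170,239/3+105,.2336))
o=r.get_obs()
# yellow mask centroids for disc in scene
```

```text
(array([ 0.51746251, -0.04725608,  0.23092761]), [np.float64(9.81179185513719e-05), np.float64(9.811791855132122e-05)])
stem end at side [ 0.35397234 -0.07641468  0.2336    ] disc side/scene@z [ 0.51590435 -0.05208301  0.2336    ] [ 0.52047944 -0.0490213   0.2336    ]
```

Consistent within about 2 mm. On the way I'll look at the ball with the wrist camera.

>>> apply_moves:
  deltas:
    - [0.4,0.5,0,0,0,0]
    - [0.6,0.8,0,0,0,0]
    - [0.24,0.34,0,0,0,0]
    - [0,0,0,0,0,0]
    - [0,0,0,0,0,0]

```text
time: 15.65
tcp_pos: [0.5396, -0.1295, 0.2374]
eef_rot: [-0.001, 0.998, 0.065, -0.002]
ft_force: [0.3, -0.6, -2.3]
width: 0.0194
finger_force: 29.9
```

```bash
cat > ball.py <<'E'
from h import *
from scipy.optimize import minimize
def fit(fs,x0,fixz=True,t=np.radians(np.arange(0,360,4))):
    d={f:load(f) for f in fs};G={}
    for f in d:
        g=cv2.GaussianBlur(d[f]['p'],(0,0),1.0).astype(float); G[f]=sum(np.hypot(cv2.Sobel(g[:,:,k],-1,1,0),cv2.Sobel(g[:,:,k],-1,0,1)) for k in range(3)).astype(np.float32)
    def out(f,c,R=.05):
        o=d[f]['T'][:3,3];n=c-o;D=np.linalg.norm(n);n/=D
        a=np.cross(n,[0,0,1]);a/=np.linalg.norm(a);b=np.cross(a,n);m=c-n*R*R/D;rr=R*np.sqrt(1-(R/D)**2)
        return np.array([proj(f,p) for p in m+rr*(np.cos(t)[:,None]*a+np.sin(t)[:,None]*b)],np.float32)
    def cost(p):
        c=np.array([p[0],p[1],.08 if fixz else p[2]]);s=0
        for f in fs:
            q=out(f,c);s-=np.minimum(cv2.remap(G[f],q[:,0:1],q[:,1:2],cv2.INTER_LINEAR),250).mean()
        return s
    g=[(cost([x,y,.08]),x,y) for x in np.arange(x0[0]-.012,x0[0]+.013,.002) for y in np.arange(x0[1]-.012,x0[1]+.013,.002)]
    s=np.array(min(g)[1:]+(() if fixz else (.08,)));n=len(s)
    m=minimize(cost,s,method='Nelder-Mead',options=dict(initial_simplex=s+np.vstack([np.zeros(n),.002*np.eye(n)])))
    return m.x,m.fun
E
python3 - <<'E'
from ball import *
w=snap('wrist','wrist6')['pixels'];o=r.get_obs();print(o['tcp_pos'],proj('wrist6',[.629,-.209,.08]))
print(fit(['wrist6'],(.629,-.209)),fit(['wrist6'],(.629,-.209),False))
print(fit(['wrist6','side3','scene3'],(.629,-.209),False))
cv2.imwrite('pics/m6.png',w[:,:,::-1])
E
```

```text
[ 0.53970632 -0.12928389  0.23764883] [396.91861001  98.13162422]
(array([ 0.63088412, -0.21016935]), np.float64(-227.14230346679688)) (array([ 0.63100125, -0.21039927,  0.07905219]), np.float64(-228.636474609375))
(array([ 0.6305443 , -0.21008529,  0.07987202]), np.float64(-623.98876953125))
```

View pics/m6.png

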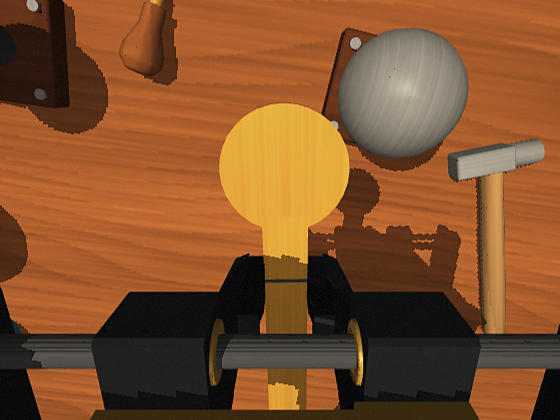

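The wrist view shows the ball clear at (403,92) and the scribed line between the fingers at (286,281), with the disc at (284.5,166).

Run:
```python
from h import *
from scipy.spatial.transform import Rotation as Ro
o=r.get_obs();q=o['eef_rot'];R=Ro.from_quat([q[1],q[2],q[3],q[0]]).as_matrix()
p=load('wrist6')['p'].astype(int);print([(v,int(p[v,278:295].sum(1).mean())) for v in range(276,288)])
for u,v in ((286.5,281.5),(284.5,166.5)):
    for z in (.2325,.2339): P=atz('wrist6',u,v,z);print(P,1000*R.T@(P-o['tcp_pos']))
print(R.round(4)); 
for c in ((.630,-.2095),): print(R.T@(np.array([*c,.25])-o['tcp_pos'])/.05)
```

```text
[(276, 237), (277, 244), (278, 222), (279, 151), (280, 95), (281, 95), (282, 176), (283, 235), (284, 240), (285, 236), (286, 237), (287, 235)]
[ 0.53879961 -0.13003467  0.2325    ] [-0.97941896  0.63987333  5.15048689]
[ 0.53964005 -0.12992192  0.2339    ] [-0.13631112  0.6343287   3.74756116]
[ 0.59307831 -0.12189639  0.2325    ] [53.89738974 -0.31401859  4.96262175]
[ 0.59337772 -0.12186476  0.2339    ] [54.19349617 -0.31005501  3.56156863]
[[ 0.9914  0.1311 -0.0038]
 [ 0.1311 -0.9914  0.0023]
 [-0.0035 -0.0028 -1.    ]]
[ 1.57913547  1.82647522 -0.25762205]
```

>>> apply_moves:
  deltas:
    - [0.4,0.45,0,0,0,0]
    - [0.7,0.8,0,0,0,0]
    - [0.47,0.57,0,0,0,0]
    - [0,0,0.5,0,0,0]
    - [0,0,0.6,0,0,0]

```text
time: 16.32
tcp_pos: [0.6305, -0.2096, 0.1826]
eef_rot: [-0.001, 0.998, 0.066, -0.0]
ft_force: [0.4, 0.7, -3.7]
width: 0.0193
finger_force: 29.9
```

>>> apply_moves:
  deltas:
    - [0,0,0.4,0,0,0]
    - [0,0,0.2,0,0,0]
    - [0,0,0,0,0,0]
    - [0,0,0,0,0,0]

```text
time: 16.82
tcp_pos: [0.6311, -0.2109, 0.1544]
eef_rot: [0.0, 0.998, 0.065, 0.0]
ft_force: [0.1, 0.6, -3.5]
width: 0.0193
finger_force: 29.9
```

>>> apply_moves:
  deltas:
    - [-0.02,-0.03,0.08,0,0,0]
    - [0,0,0.06,0,0,0]
    - [0,0,0,0,0,0]
    - [0,0,0,0,0,0]

```text
time: 17.32
tcp_pos: [0.6293, -0.2092, 0.1464]
eef_rot: [-0.0, 0.998, 0.065, -0.001]
ft_force: [-0.6, 0.0, -3.4]
width: 0.0197
finger_force: 29.9
```

Run:
```python
from h import *
w=snap('wrist','wrist7')['pixels'];a=snap('side','side7')['pixels'];b=snap('scene','scene7')['pixels'];o=r.get_obs();print(o['tcp_pos'],o['eef_rot'],o['ft_force'])
def crop(f,im):
    u,v=map(int,proj(f,[.63,-.2095,.12]));x,y=u-65,v-65;print(f,x,y);return cv2.resize(im[y:y+130,x:x+130],None,fx=3,fy=3,interpolation=cv2.INTER_CUBIC)
cv2.imwrite('pics/m7.png',np.hstack([crop('side7',a),crop('scene7',b)])[:,:,::-1])
```

```text
[ 0.6293744  -0.20919422  0.14642271] [-3.31349811e-04  9.97863070e-01  6.53369583e-02 -5.15732556e-04] [ 0.39123548  0.09904896 -3.20060097]
side7 304 188
scene7 146 230
```

View pics/m7.png

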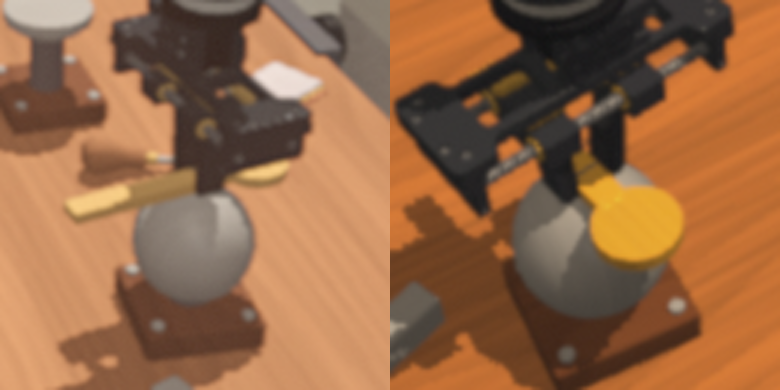

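The blank is just above the ball, centred and level. Lowering to contact.

>>> apply_moves:
  deltas:
    - [0,0,0.03,0,0,0]
    - [0,0,0,0,0,0]

```text
time: 17.73
tcp_pos: [0.6292, -0.209, 0.1446]
eef_rot: [-0.0, 0.998, 0.065, -0.001]
ft_force: [0.5, -0.2, -2.9]
width: 0.0193
finger_force: 29.9
```

>>> apply_moves:
  deltas:
    - [0,0,0.02,0,0,0]
    - [0,0,0,0,0,0]

```text
time: 17.98
tcp_pos: [0.6293, -0.2091, 0.1438]
eef_rot: [-0.0, 0.998, 0.065, -0.001]
ft_force: [0.2, 0.9, -4.4]
width: 0.0194
finger_force: 29.9
```

>>> apply_moves:
  deltas:
    - [0,0,0.015,0,0,0]
    - [0,0,0,0,0,0]

```text
time: 18.23
tcp_pos: [0.6293, -0.2091, 0.1436]
eef_rot: [-0.0, 0.998, 0.065, -0.0]
ft_force: [-1.8, 0.5, 2.7]
width: 0.0196
finger_force: 29.9
```

Contact. Easing the grip, then opening slowly.

>>> apply_moves:
  deltas:
    - [0,0,0,0,0,0]
    - [0,0,0,0,0,0]
    - [0,0,0,0,0,0]
  squeeze: 3

```text
time: 18.6
tcp_pos: [0.6295, -0.2091, 0.1435]
eef_rot: [-0.0, 0.998, 0.065, -0.0]
ft_force: [-1.7, 0.3, 4.9]
width: 0.0201
finger_force: 3.0
```

>>> apply_moves:
  deltas:
    - [0,0,0,0,0,0]
    - [0,0,0,0,0,0]
    - [0,0,0,0,0,0]
  jaw: 25

```text
time: 18.98
tcp_pos: [0.6293, -0.2092, 0.1428]
eef_rot: [-0.0, 0.998, 0.065, -0.001]
ft_force: [0.0, 0.1, -0.6]
width: 0.025
finger_force: 0.0
```

Run:
```python
from h import *
w=snap('wrist','wrist8')['pixels'];a=snap('side','side8')['pixels'];b=snap('scene','scene8')['pixels'];o=r.get_obs();print(o['tcp_pos'],o['ft_force'],o['width'],o['finger_force'])
def crop(f,im):
    u,v=map(int,proj(f,[.63,-.2095,.12]));x,y=u-65,v-65;return cv2.resize(im[y:y+130,x:x+130],None,fx=2,fy=2,interpolation=cv2.INTER_CUBIC)
cv2.imwrite('pics/m8.png',np.hstack([crop('side8',a),crop('scene8',b),np.pad(cv2.resize(w,(280,210)),((0,50),(0,0),(0,0)))])[:,:,::-1])
```

```text
[ 0.62929454 -0.20912892  0.14294123] [ 0.71750838  1.20128798 -0.18291326] 0.024896280315309244 0.0
```

View pics/m8.png

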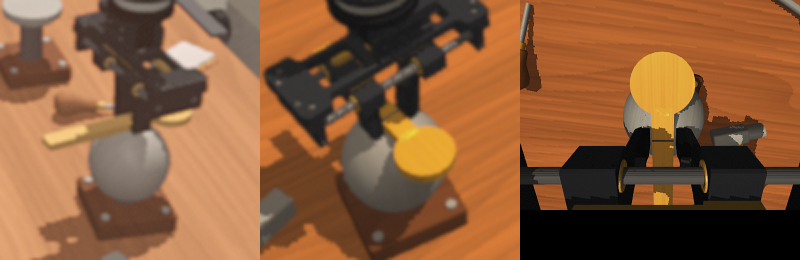

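The blank is resting on the ball with the fingers loose. Opening further, then checking for drift.

>>> apply_moves:
  deltas:
    - [0,0,0,0,0,0]
    - [0,0,0,0,0,0]
    - [0,0,0,0,0,0]
    - [0,0,0,0,0,0]
    - [0,0,0,0,0,0]
  jaw: 60

```text
time: 19.75
tcp_pos: [0.6293, -0.2091, 0.1431]
eef_rot: [-0.0, 0.998, 0.065, -0.001]
ft_force: [-0.1, 0.7, -0.7]
width: 0.0601
finger_force: 0.0
```

```bash
cat > disc.py <<'E'
from h import *
def disc(f,box=None):
    p=load(f)['p'];h=cv2.cvtColor(p,cv2.COLOR_RGB2HSV)
    m=cv2.inRange(h,(18,130,120),(32,255,255)); u0,v0=map(int,proj(f,[.681,-.202,.14]))
    R=70 if 'wrist' in f else 22
    k=np.zeros_like(m);cv2.circle(k,(u0,v0),R,255,-1);m&=k
    m=cv2.morphologyEx(m,cv2.MORPH_OPEN,np.ones((3,3)))
    M=cv2.moments(m,True);v,u=np.where(m);return (u0,v0),round(M['m10']/M['m00'],2),round(M['m01']/M['m00'],2),M['m00'],(u.min(),u.max(),v.min(),v.max())
E
python3 - <<'E'
from disc import *
for n in('wrist','side','scene'):
    snap(n,n+'9')
    for k in '789':print(n,k,disc(n+k))
o=r.get_obs();print(o['tcp_pos'],o['width'])
E
```

```text
wrist 7 ((284, 170), 283.95, 168.82, 13469.0, (np.int64(220), np.int64(349), np.int64(103), np.int64(239)))
wrist 8 ((284, 171), 284.68, 169.08, 13653.0, (np.int64(220), np.int64(350), np.int64(103), np.int64(240)))
wrist 9 ((285, 171), 284.4, 169.06, 13592.0, (np.int64(220), np.int64(349), np.int64(103), np.int64(240)))Traceback (most recent call last):
  File "<stdin>", line 4, in <module>
  File "disc.py", line 8, in disc
    M=cv2.moments(m,True);v,u=np.where(m);return (u0,v0),round(M['m10']/M['m00'],2),round(M['m01']/M['m00'],2),M['m00'],(u.min(),u.max(),v.min(),v.max())
                                                               ~~~~~~~~^~~~~~~~~
ZeroDivisionError: float division by zero
```

Stable, with no drift or tilt. Rising clear and waiting a little.

>>> apply_moves:
  deltas:
    - [0,0,-0.2,0,0,0]
    - [0,0,-0.4,0,0,0]
    - [0,0,-0.8,0,0,0]
    - [0,0,-1,0,0,0]
    - [0,0,-0.6,0,0,0]

```text
time: 20.48
tcp_pos: [0.6302, -0.2102, 0.2976]
eef_rot: [0.001, 0.998, 0.065, 0.002]
ft_force: [-0.2, -0.1, 0.4]
width: 0.06
finger_force: 0.0
```

>>> apply_moves:
  deltas:
    - [-0.8,0,0,0,0,0]
    - [-0.8,0,0,0,0,0]
    - [0,0,0,0,0,0]
    - [0,0,0,0,0,0]
    - [0,0,0,0,0,0]

```text
time: 21.1
tcp_pos: [0.5516, -0.2192, 0.2934]
eef_rot: [-0.0, 0.998, 0.066, 0.0]
ft_force: [-0.9, -0.4, -0.2]
width: 0.0602
finger_force: 0.0
```

Run:
```python
from h import *
w=snap('wrist','wrist10')['pixels'];a=snap('side','side10')['pixels'];b=snap('scene','scene10')['pixels'];print(r.get_obs()['time'])
def crop(f,im):
    u,v=map(int,proj(f,[.63,-.2095,.12]));x,y=u-50,v-50;return cv2.resize(im[y:y+130,x:x+100],(300,390),interpolation=cv2.INTER_CUBIC)
m=np.hstack([crop('side10',a),crop('scene10',b)])
m=np.vstack([m,np.hstack([cv2.resize(a,(280,210)),cv2.resize(w,(280,210)),np.zeros((210,40,3),np.uint8)])])
cv2.imwrite('pics/m10.png',m[:,:,::-1])
```

```text
21.25
```

View pics/m10.png

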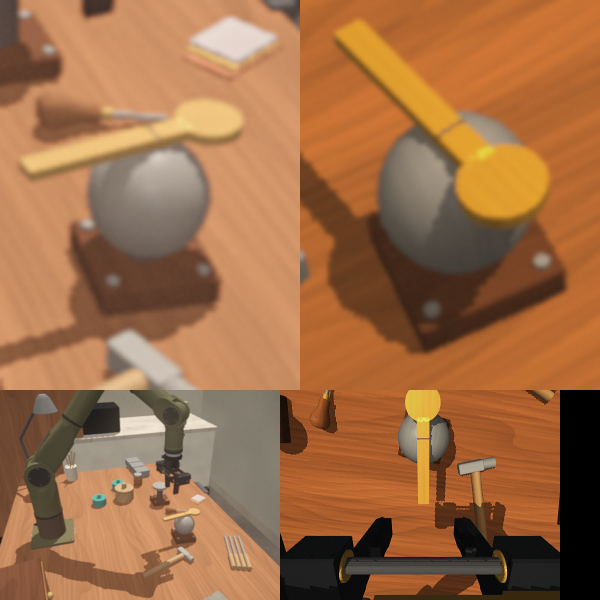

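The blank is balanced on the crown: level, line up at side crop (155,130) over the top of the ball, robot clear. Handing in.

```bash
python3 -c "
from h import *
print(ticket.finish_job())"
```

```text
the job is handed in; nothing more can be done
None
```

I handed the job in at about 21 s: the large cover stands mouth down over the small one, and the brass blank was resting level on the ball's crown, line up, with the robot clear; no verdict came back.

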